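# Load the empty sloped offcut tray

## Robot

A 6-joint arm with a two-finger parallel gripper is mounted at the origin on a cart in front of the work surface, level with it; the furniture and walls round the work are solid. World frame = base frame: x ahead of the robot, y to its left, z up, the work surface at z = 0. Lengths are in m, angles in rad, forces in N, time in s.
With the tool pointing down it reaches from about 0.425 to 0.95 m from the base axis. Payload 3.5 kg.
Tool frame: the origin (TCP) lies between the finger pads; the fingertips stand 19 mm ahead of it and the grasp point (between the pads) is the TCP; z points along the fingers, y is the line along which they close (so a half turn about z gives the same grasp; the last joint's range is limited). The gripper opens to 85 mm and grips with 20 to 120 N. Pads are 22 mm wide; open, the fingers measure 114 mm over their backs; the gripper's body (76 mm by 85 mm) begins 54 mm behind the grasp point. The pads swing forward as they close: fully open they stand 13 mm farther back than shut.
Start: joints at [1.104, 0.286, 1.577, -0, 1.279, -0.15], TCP at [0.21, 0.641, 0.25] pointing down, gripper open.
Joint ranges: [-2.77, 2.77], [-0.9, 2.22], [0.21, 2.48], [-1.53, 4.67], [0.24, 2.81], [-2.84, 2.84]. Speed limits (rad/s): [2.79, 2.79, 3.14, 3.14, 3.14, 3.14].

## Interface

Orientations are given as a unit quaternion [x, y, z, w].
In Python, from plant import get_state, cams, ctrl gives the robot as it stands. The module is installed in compiled form; this text tells all that it offers.
- The arm moves only by the tool jog_arm, never from a script. Its argument "deltas" is text: rows parted by semicolons, each of 6 numbers parted by spaces: the shift along the world's x, y, z normalised to -1 to 1, where 1 is 0.02 m, then the turn, a rotation vector about the world's x, y, z normalised to -1 to 1, where 1 is 0.1 rad. In form: x y z ax ay az; .... A call has 1 to 20 rows; each row shifts and turns the commanded pose from where the row before left it; what a row does not reach is not made up. A row lasts 1/8 s, in which the tool goes at most 62.5 mm and 10.7 degrees, less where a joint would pass 70% of its speed; a pose out of reach is approached as far as the arm can. A call with a number of a shift or a turn outside -1 to 1 is refused whole. A call with a gripper value outside its range is refused whole. "gripper" is the opening, from 0 (shut) to 1 (fully open), set as the call begins (left out, the last holds). The fingers move at their own pace and stop on an object; "squeeze" is the grip in N (left out, the last holds). Time passes only in rows, so rows that do not move let the fingers close. It gives the time, the measured TCP pose, the force, the opening and the grip force at its end, in the units of the state.
- get_state(): the state, without advancing time (a new reading comes with each control period).
- cams.read_camera(name): name is "scene" or "top"; returns a dict with "color" (384x512x3 uint8, blue, green, red), "vfov" (degrees; the focal length in pixels is half the picture's height over the tangent of half this angle, whatever the lens; pixels are square), "cx", "cy" (the principal point, pixels), "rvec" (rotation vector, rad) and "tvec" (3), from world to camera coordinates, as OpenCV has them. Camera axes: x right, y down, z forward; pixel columns grow to the right and rows downward; lengths in m; the calibration is good to about 2 mm. A picture is of the moment at which its call begins. There is no depth.
- ctrl.sign_off(): hands the job in; it is judged then, once.
The state is a dict: "time": time; "qpos": joint angles; "dq": joint speeds; "joint_efforts": joint torques, N m; "eef_pos": TCP position; "tcp_rot": TCP orientation; "contact_force": force on the tool from outside, world axes, zero at the start; "wrist_torque": the same for the moment, N m; "opening": opening from 0.0 (shut) to 1.0 (fully open); "finger_force": force on a finger pad.
Only numpy, scipy, OpenCV 4.12 (cv2) and the standard library are available. Lean on these libraries where they do the work, as an engineer would, in place of code of your own. Each camera call takes 0.05 s, during which the arm holds its last target. There are 200 camera calls.

## Task

Lay the smaller of the two square-section offcuts lengthwise in the upper half of the empty sloped tray, flat on its floor, then slide it down the slope until its end rests against the back stop, and let go. Leave the bigger square-section offcut, and the flat strip in the other tray, where they are.

Things in the scene. Friction and masses are not known exactly. Their poses are not given: they have to be found in the camera images.
- small_offcut: smaller square-section timber offcut, reddish brown, 38 x 100 x 38 mm (x, y, z), about 0.08 kg, lying on the bench left of the trays. Origin: centre of its underside; long side y, z up. Against the stop, its origin is at x = -0.05 in the stop's frame. The slope is too gentle for it to slide by itself: it stays where it is laid and must be pushed or drawn along (about 1 N); the rails guide it.
- big_offcut: bigger square-section timber offcut, brown, 45 x 120 x 45 mm (x, y, z), lying on the bench near the smaller one (either may be the nearer to the robot). Origin: centre of its underside; long side y. To be left alone.
- empty_tray_stop (a point): foot of the empty tray's back stop: where the floor's middle line meets the stop. x down the slope into the stop (away from the robot), y left, z square to the floor. Fixed wooden tray; flat floor falls 12 degrees, from x = -0.27 (high end, no lip, 70 mm above the bench) to x = 0 (14 mm), 58 mm wide between side rails 14 mm high, 10 mm thick; stop 45 mm high, 12 mm thick.
- strip: flat pale strip of timber, 50 x 160 x 19 mm (x, y, z), lying lengthwise against the stop of a second, equal tray, which stands fixed beside the empty one, on either side of it, middle lines about 140 to 220 mm apart. Origin: centre of its underside; long side y. To be left alone.

How it is judged:
By the outcome, as a careful person would: the job done as asked, in the order asked, and still so for the second after the job is handed in, with the robot touching nothing.
It also fails if it takes over 43 s, if anything falls off the work surface, if the arm or the gripper's body presses on something with over 40 N, if the wrist force passes 120 N, or if a joint passes its speed limit or range.

## Working session

There is one attempt and no reset: what is moved stays moved. The work goes in short steps, Python scripts to look and compute and a tool call to move; the robot and the scene stay as the last step left them, time stands still between calls to the robot, and variables do not carry over. Pictures are saved under pics/ and viewed, at most 10 in all, crops included, and the job is handed in when it is done.

Besides the shell and the picture viewer there is one more tool, called after ">>>" as name(argument=value, ...), one argument or row to a line, values as JSON. jog_arm: Moves the arm, as the interface text tells. Its arguments: {"type":"object","properties":{"deltas":{"type":"string"},"gripper":{"type":"number"},"squeeze":{"type":"number"}},"required":["deltas"]}

```bash
mkdir -p pics
cat > h.py <<'E'
import numpy as np, cv2
from plant import get_state, cams, ctrl
def shot(n,f):
    c=cams.read_camera(n); cv2.imwrite(f'pics/{f}.png',c['color'])
    np.savez(f'pics/{f}.npz',**{k:np.array(v) for k,v in c.items()})
def cam(f):
    c=np.load(f'pics/{f}.npz'); h=c['color'].shape[0]
    F=h/2/np.tan(np.radians(float(c['vfov']))/2)
    K=np.array([[F,0,float(c['cx'])],[0,F,float(c['cy'])],[0,0,1]])
    R=cv2.Rodrigues(c['rvec'].reshape(3,1).astype(float))[0]
    return K,R,c['tvec'].reshape(3).astype(float)
def ray(f,p):
    K,R,t=cam(f); d=R.T@np.linalg.solve(K,[p[0],p[1],1]); return -R.T@t,d/np.linalg.norm(d)
def plane(f,p,z):
    o,d=ray(f,p); return o+d*(z-o[2])/d[2]
def tri(f1,p1,f2,p2):
    A=np.zeros((3,3));b=np.zeros(3);rs=[ray(f1,p1),ray(f2,p2)]
    for o,d in rs: M=np.eye(3)-np.outer(d,d);A+=M;b+=M@o
    x=np.linalg.solve(A,b); return x,[round(1000*float(np.linalg.norm((np.eye(3)-np.outer(d,d))@(x-o))),1) for o,d in rs]
def proj(f,X):
    K,R,t=cam(f); p=(R@np.atleast_2d(X).T).T+t; p=p@K.T; return p[:,:2]/p[:,2:]
E
python3 - <<'E'
from h import *
shot('scene','s0');shot('top','t0')
for f in('s0','t0'):
    K,R,t=cam(f);print(f,K[0,0],-R.T@t,R[2])
    cv2.imwrite(f'pics/{f}b.png',cv2.resize(cv2.imread(f'pics/{f}.png'),(800,600),interpolation=cv2.INTER_CUBIC))
print(get_state())
E
```

```text
s0 367.3881074534324 [-0.01569438 -0.46714027  0.64008921] [ 0.58814421  0.52540052 -0.61485012]
t0 363.90146617147315 [0.4952491  0.0518024  0.90544166] [ 0.07071705 -0.01931621 -0.99730937]
{'time': 0.1, 'qpos': array([ 1.10397559e+00,  2.87100717e-01,  1.57804781e+00, -1.57682395e-05,
        1.27859236e+00, -1.50022115e-01]), 'dq': array([ 0.00083534, -0.00038507, -0.0022798 ,  0.00046494, -0.00046344,
       -0.00212338]), 'joint_efforts': array([ 1.89510007e-03, -4.07296371e+01, -2.93699706e+01, -1.06425293e-04,
        3.36146470e-03, -9.90801254e-07]), 'eef_pos': array([0.2100151 , 0.64090904, 0.24906037]), 'tcp_rot': array([ 1.57735415e-01,  9.87480828e-01, -1.02572119e-03, -3.18861035e-04]), 'contact_force': array([ 0.60707148,  0.07482694, -0.00857077]), 'wrist_torque': array([-0.01210721,  0.01052191, -0.01832333]), 'finger_force': 0.0, 'opening': 1.0007258567694999}
```

View pics/s0b.png

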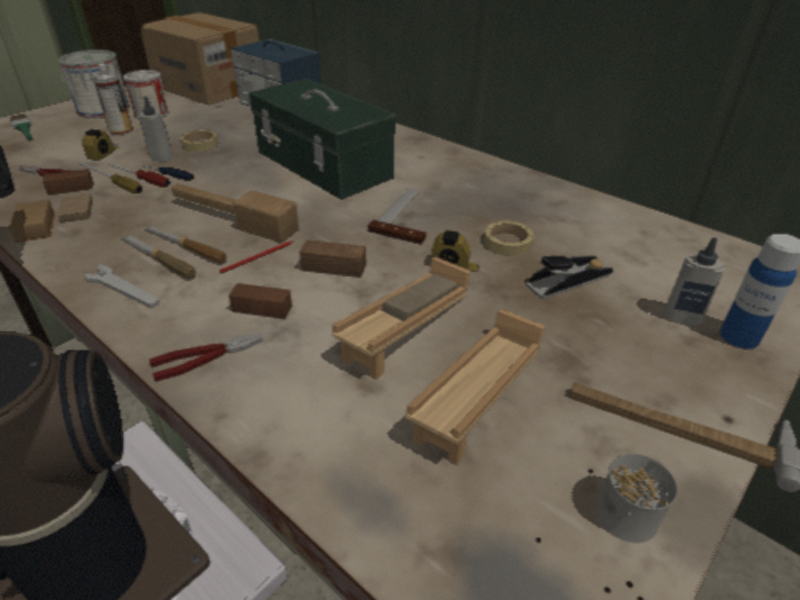

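View pics/t0b.png

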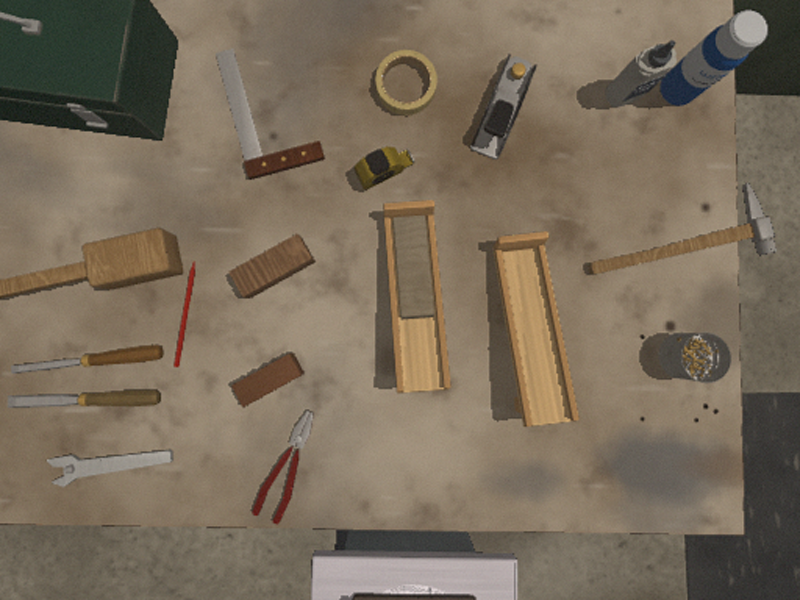

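The top view shows the small reddish offcut at about (267,379) of 800x600, the big one at (270,265), the strip in the left tray at (415,295), and the empty tray on the right, from (550,415) to (522,242). The scene view shows the small offcut at (260,300) and the empty tray from (437,430) to (520,330). Next I'm taking enlarged crops for the corners.

```bash
cat >> h.py <<'E'
def crop(f,x,y,w,h,s):
    im=cv2.imread(f'pics/{f}.png')[y:y+h,x:x+w]; im=cv2.resize(im,(w*s,h*s),interpolation=cv2.INTER_CUBIC)
    for i in range(0,w,10):
        cv2.line(im,(i*s,0),(i*s,5),(0,255,255),1); cv2.putText(im,str(x+i),(i*s,14),0,.33,(0,255,255),1)
    for i in range(0,h,10):
        cv2.line(im,(0,i*s),(5,i*s),(0,255,255),1); cv2.putText(im,str(y+i),(6,i*s+4),0,.33,(0,255,255),1)
    return im
E
python3 - <<'E'
from h import *
a=crop('t0',142,218,57,45,7);b=crop('s0',142,176,56,45,7)
cv2.imwrite('pics/m1.png',np.hstack([a,b]))
a=crop('t0',308,142,68,135,4);b=crop('s0',255,195,100,108,5)
a=cv2.copyMakeBorder(a,0,0,0,0,0);m=np.zeros((540,a.shape[1]+500,3),np.uint8);m[:540,:a.shape[1]]=a;m[:540,a.shape[1]:]=b
cv2.imwrite('pics/m2.png',m)
E
```

```text
(no output)
```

View pics/m1.png

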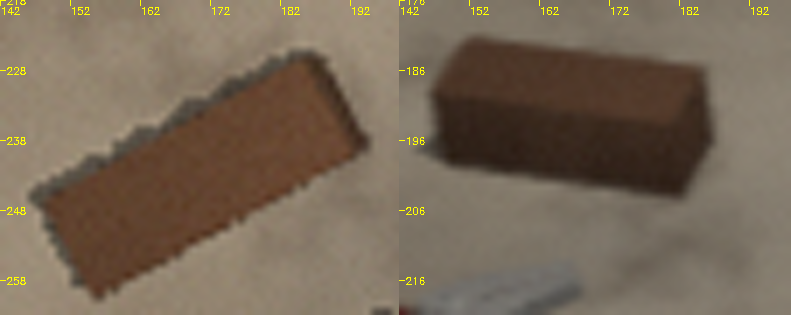

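View pics/m2.png

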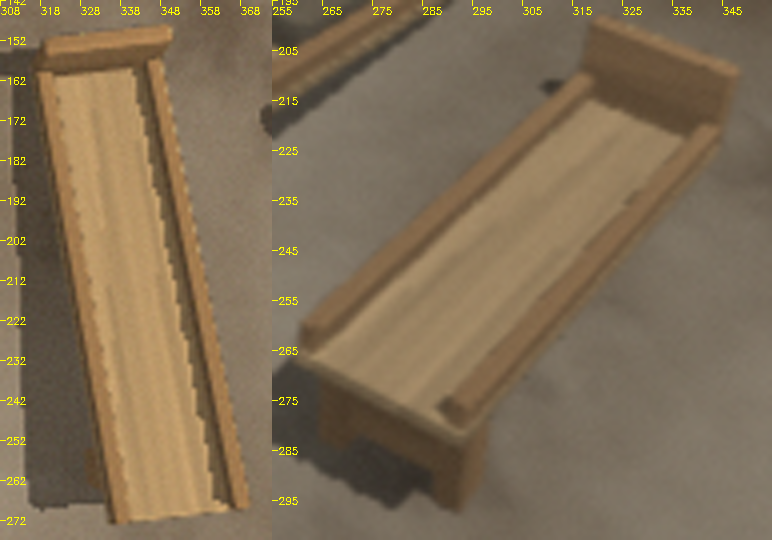

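The crops give the four top-face corners of the small offcut in both views (e.g. top view (148,247), (185,226), (193,240), (156,261)). They also give the tray floor's corners and rail ends (e.g. scene view (264,266), (289,277), (319,214), (339,222)). Next I triangulate the offcut and fit the tray.

Run:
```python
from h import *
from scipy.optimize import least_squares
T=[(148.4,246.6),(185.3,226.3),(192.9,239.7),(155.9,260.6)];S=[(152.9,181.4),(185.7,186),(182.1,193.4),(147.4,189.6)]
P=[]
for a,b in zip(T,S):
    x,e=tri('t0',a,'s0',b);P.append(x);print(x.round(4),e)
P=np.array(P);print('ctr',P.mean(0).round(4));L=P[1]-P[0]+P[2]-P[3];print('len',np.linalg.norm(P[1]-P[0]),np.linalg.norm(P[2]-P[1]),'yaw long',np.arctan2(L[1],L[0]))
obs=[('s0',(263.6,266),(-.27,.029,0)),('s0',(288.6,277),(-.27,-.029,0)),('s0',(319,214.4),(0,.029,0)),('s0',(338.6,222.4),(0,-.029,0)),
('t0',(365,270),(-.27,-.029,0)),('t0',(341.3,159),(0,-.029,0)),('t0',(339.5,272),(-.27,.029,.014)),('t0',(367,269.5),(-.27,-.029,.014)),('t0',(370,268.7),(-.27,-.039,.014)),
('t0',(321,160),(0,.029,.014)),('t0',(345.3,157.5),(0,-.029,.014)),('t0',(348.8,157),(0,-.039,.014)),('t0',(317.5,160),(0,.039,.014))]
def w(p,X):
    c,s=np.cos(p[3]),np.sin(p[3]);a=p[4]
    Ry=np.array([[np.cos(a),0,np.sin(a)],[0,1,0],[-np.sin(a),0,np.cos(a)]])
    return np.array([[c,-s,0],[s,c,0],[0,0,1]])@Ry@X+p[:3]
f=lambda p:np.concatenate([proj(n,w(p,np.array(X)))[0]-u for n,u,X in obs])
r=least_squares(f,[.6,-.1,.014,.1,.2],loss='soft_l1');print('tray',r.x.round(4),np.degrees(r.x[3:]));print(f(r.x).reshape(-1,2).round(1).tolist())
np.save('tray.npy',r.x)
t=np.load('tray.npy')
for X in [(-.27,0,0),(-.21,0,0),(-.2,0,.019),(-.05,0,.019)]:print(X,w(t,np.array(X)).round(4))
```

```text
[0.414  0.2804 0.0359] [2.5, 2.5]
[0.4624 0.1965 0.0352] [1.3, 1.3]
[0.4321 0.1765 0.0379] [2.3, 2.3]
[0.3819 0.2616 0.0354] [2.7, 2.7]
ctr [0.4226 0.2287 0.0361]
len 0.09685937954019667 0.0363633030815246 yaw long -1.0425730284936396
tray [ 0.631  -0.1549  0.0157  0.1336  0.2139] [ 7.65507125 12.25778866]
[[-1.1, -0.9], [-0.7, 1.3], [-1.3, -0.0], [0.2, 0.7], [-0.1, -0.3], [2.1, -0.1], [1.6, 0.3], [-0.3, -0.2], [1.1, 0.1], [0.2, -0.6], [-0.6, -0.6], [-0.1, -0.5], [-0.4, -0.1]]
(-0.27, 0, 0) [ 0.3695 -0.19    0.0731]
(-0.21, 0, 0) [ 0.4276 -0.1822  0.0603]
(-0.2, 0, 0.019) [ 0.4413 -0.1804  0.0768]
(-0.05, 0, 0.019) [ 0.5866 -0.1608  0.0449]
```

The numbers agree with the text. The offcut's top is at z≈0.036 (38 mm expected), it measures 97x36 mm, and its centre is (0.423, 0.229) with its long axis at yaw -1.043. The tray's pitch is 12.3°, its yaw 7.66°, and the stop foot is at (0.631, -0.155, 0.016). I'm moving above the offcut.

>>> jog_arm(
  deltas=".53 -1 -.2 0 0 -.36;.53 -1 -.2 0 0 -.36;.53 -1 -.2 0 0 -.36;.53 -1 -.2 0 0 -.36;.53 -1 -.2 0 0 -.36;.53 -1 -.2 0 0 -.36;.53 -1 -.2 0 0 -.36;.53 -1 -.2 0 0 -.36;.53 -1 -.2 0 0 -.36;.53 -1 -.2 0 0 -.36;.53 -1 -.2 0 0 -.36;.53 -1 -.2 0 0 -.36;.53 -1 -.2 0 0 -.36;.53 -1 -.2 0 0 -.36;.53 -1 -.2 0 0 -.36;.53 -1 -.2 0 0 -.36;.53 -1 -.2 0 0 -.36;.53 -1 -.2 0 0 -.36;.53 -1 -.2 0 0 -.36;0 0 0 0 0 0",
  gripper=0.8,
)

```text
time: 2.6
eef_pos: [0.412, 0.2599, 0.174]
tcp_rot: [0.481, 0.877, -0.0, -0.0]
contact_force: [0.6, -0.3, -0.5]
opening: 0.796
finger_force: 0.0
```

```bash
cat >> h.py <<'E'
from scipy.spatial.transform import Rotation as Ro
def togo(pos,xdir,zdir):
    "world shift (units of .02 m) and rotvec (units of .1 rad) to a TCP pose with tool x along xdir, tool z along zdir"
    s=get_state(); z=np.array(zdir,float);z/=np.linalg.norm(z);x=np.array(xdir,float);x-=z*(x@z);x/=np.linalg.norm(x)
    Rt=Ro.from_matrix(np.c_[x,np.cross(z,x),z]);rv=(Rt*Ro.from_quat(s['tcp_rot']).inv()).as_rotvec()
    print('t',s['time'],'pos',s['eef_pos'].round(4),'F',s['contact_force'].round(1),'open',round(s['opening'],3),'grip',round(s['finger_force'],1))
    print('shift/.02',((np.array(pos)-s['eef_pos'])/.02).round(2),'rot/.1',(rv/.1).round(2))
    return s
E
python3 - <<'E'
from h import *
y=-1.0426
s=togo([.4226,.2287,.036],[np.cos(y),np.sin(y),0],[0,0,-1]); print(Ro.from_quat(s['tcp_rot']).as_matrix().round(3))
togo([.4226,.2287,.036],[-np.cos(y),-np.sin(y),0],[0,0,-1])
E
```

```text
t 2.6 pos [0.412  0.2599 0.174 ] F [ 0.6 -0.3 -0.5] open 0.796 grip 0.0
shift/.02 [ 0.53 -1.56 -6.9 ] rot/.1 [1.000e-02 0.000e+00 3.103e+01]
[[-0.537  0.844 -0.001]
 [ 0.844  0.537 -0.   ]
 [ 0.    -0.001 -1.   ]]
t 2.6 pos [0.412  0.2599 0.174 ] F [ 0.6 -0.3 -0.5] open 0.796 grip 0.0
shift/.02 [ 0.53 -1.56 -6.9 ] rot/.1 [ 0.   -0.01 -0.39]
```

>>> jog_arm(
  deltas=".27 -.78 -.5 0 0 -.2;.26 -.78 -.5 0 0 -.19;0 0 -1 0 0 0;0 0 -1 0 0 0;0 0 -1 0 0 0;0 0 -1 0 0 0;0 0 -.6 0 0 0;0 0 0 0 0 0",
)

```text
time: 3.6
eef_pos: [0.4215, 0.2297, 0.0611]
tcp_rot: [0.497, 0.868, -0.001, -0.001]
contact_force: [0.4, 0.2, 0.0]
opening: 0.8
finger_force: 0.0
```

Run:
```python
from h import *
y=-1.0426
togo([.4226,.2287,.036],[-np.cos(y),-np.sin(y),0],[0,0,-1])
shot('top','t1');shot('scene','s1')
cv2.imwrite('pics/m3.png',np.hstack([crop('t1',120,195,100,100,4),crop('s1',120,130,100,100,4)]))
```

```text
t 3.6 pos [0.4215 0.2297 0.0611] F [0.4 0.2 0. ] open 0.8 grip 0.0
shift/.02 [ 0.06 -0.05 -1.26] rot/.1 [ 0.01 -0.03 -0.02]
```

View pics/m3.png

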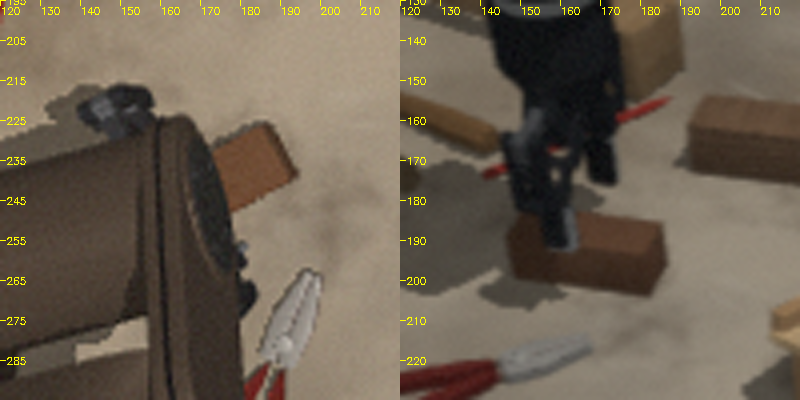

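The fingers straddle the offcut: the near finger is at scene (160,190), in front of the near face, and the pliers are clear. I'm lowering and gripping.

>>> jog_arm(
  deltas=".06 -.05 -.66 0 0 0;0 0 -.6 0 0 0;0 0 0 0 0 0;0 0 0 0 0 0",
)

```text
time: 4.2
eef_pos: [0.4234, 0.2292, 0.037]
tcp_rot: [0.497, 0.868, -0.0, -0.0]
contact_force: [0.9, 1.3, -0.5]
opening: 0.796
finger_force: 0.0
```

>>> jog_arm(
  deltas="0 0 0 0 0 0;0 0 0 0 0 0;0 0 0 0 0 0;0 0 0 0 0 0;0 0 0 0 0 0;0 0 0 0 0 0",
  gripper=0.2,
  squeeze=30,
)

```text
time: 4.95
eef_pos: [0.4239, 0.2294, 0.0376]
tcp_rot: [0.497, 0.868, 0.0, 0.0]
contact_force: [-0.9, 1.1, 4.2]
opening: 0.439
finger_force: 31.8
```

Gripped: the opening is 37 mm and the grip force 32 N. I'm lifting.

>>> jog_arm(
  deltas="0 0 .5 0 0 0;0 0 1 0 0 0;0 0 1 0 0 0;0 0 1 0 0 0;0 0 1 0 0 0;0 0 1 0 0 0;0 0 .7 0 0 0;0 0 0 0 0 0",
)

```text
time: 5.95
eef_pos: [0.4239, 0.2293, 0.1621]
tcp_rot: [0.497, 0.868, 0.001, 0.001]
contact_force: [-0.3, -0.1, -0.6]
opening: 0.438
finger_force: 31.3
```

>>> jog_arm(
  deltas="0 -1 0 0 0 -1;0 -1 0 0 0 -1;0 -1 0 0 0 -1;0 -1 0 0 0 -1;0 -1 0 0 0 -1;0 -1 0 0 0 -1;0 -1 0 0 0 -1;0 -1 0 0 0 -1;0 -1 0 0 0 -1;0 -1 0 0 0 -1;0 -1 0 0 0 -1;0 -1 0 0 0 -1;0 -1 0 0 0 -1;0 -1 0 0 0 -1;0 -1 0 0 0 -1;0 -1 0 0 0 -1;0 -1 0 0 0 -1;0 -1 0 0 0 -1;0 -1 0 0 0 -1;0 0 0 0 0 0",
)

```text
time: 8.45
eef_pos: [0.4229, -0.1513, 0.1601]
tcp_rot: [0.995, 0.1, -0.001, -0.001]
contact_force: [0.0, -0.1, -0.2]
opening: 0.435
finger_force: 31.2
```

```bash
cat >> h.py <<'E'
def tray(p,X):
    c,s=np.cos(p[3]),np.sin(p[3]);a=p[4]
    Ry=np.array([[np.cos(a),0,np.sin(a)],[0,1,0],[-np.sin(a),0,np.cos(a)]])
    return np.array([[c,-s,0],[s,c,0],[0,0,1]])@Ry@np.array(X,float)+p[:3]
TR=np.load('tray.npy'); TR[4]=np.radians(12)
def go_tray(X):
    o=tray(TR,[0,0,0]);return togo(tray(TR,X),tray(TR,[1,0,0])-o,o-tray(TR,[0,0,1]))
E
python3 - <<'E'
from h import *
go_tray([-.205,0,.09])
E
```

```text
t 8.45 pos [ 0.4229 -0.1513  0.1601] F [ 0.  -0.1 -0.2] open 0.435 grip 31.2
shift/.02 [ 1.4  -1.39 -0.69] rot/.1 [-0.36  2.05 -0.67]
```

>>> jog_arm(
  deltas=".47 -.47 -.2 0 0 -.67;.47 -.46 -.2 -.18 1 0;.46 -.46 -.2 -.17 1 0;0 0 0 0 0 0;0 0 0 0 0 0",
)

```text
time: 9.07
eef_pos: [0.4508, -0.1776, 0.1485]
tcp_rot: [0.993, 0.068, -0.101, 0.01]
contact_force: [0.8, 0.5, -0.4]
opening: 0.435
finger_force: 31.2
```

Run:
```python
from h import *
go_tray([-.205,0,.05])
shot('top','t2');shot('scene','s2')
cv2.imwrite('pics/m4.png',np.hstack([crop('t2',290,140,100,145,4),crop('s2',250,160,100,145,4)]))
```

```text
t 9.075 pos [ 0.4508 -0.1776  0.1485] F [ 0.8  0.5 -0.4] open 0.435 grip 31.2
shift/.02 [-0.41 -0.13 -2.06] rot/.1 [ 0.05  0.07 -0.03]
```

View pics/m4.png

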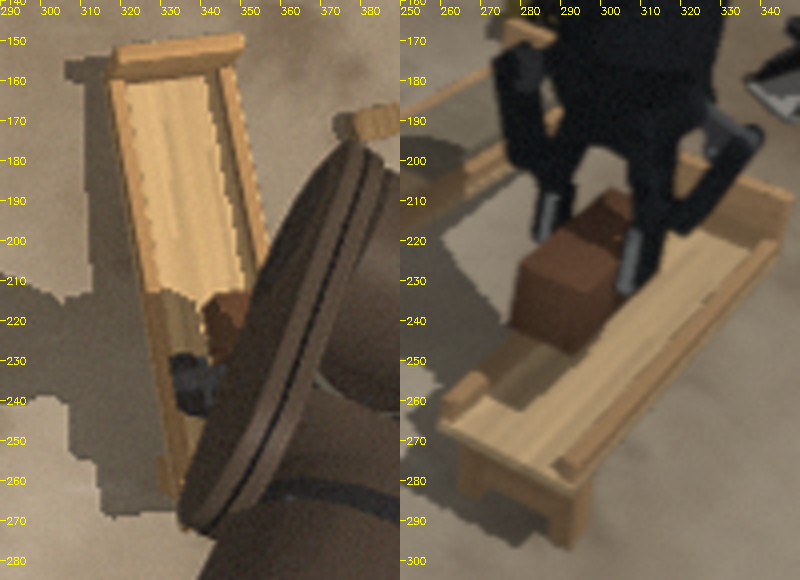

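The block is in the hand over the upper half of the tray, aligned with the rails, with its near end at scene (292,248). I'm lowering it in steps.

>>> jog_arm(
  deltas="-.2 -.06 -.7 .03 .04 -.03;-.21 -.07 -.7 .02 .03 0;0 0 -.5 0 0 0;0 0 0 0 0 0;0 0 0 0 0 0",
)

```text
time: 9.8
eef_pos: [0.4435, -0.1813, 0.1112]
tcp_rot: [0.992, 0.066, -0.104, 0.008]
contact_force: [0.2, 0.2, -1.5]
opening: 0.439
finger_force: 31.2
```

Run:
```python
from h import *
go_tray([-.205,0,.0385])
```

```text
t 9.8 pos [ 0.4435 -0.1813  0.1112] F [ 0.2  0.2 -1.5] open 0.439 grip 31.2
shift/.02 [-0.16  0.04 -0.76] rot/.1 [0.02 0.01 0.01]
```

>>> jog_arm(
  deltas="-.1 0 -.3 0 0 0;-.06 0 -.3 0 0 0;0 0 0 0 0 0;0 0 0 0 0 0",
)

```text
time: 10.3
eef_pos: [0.4401, -0.1812, 0.0991]
tcp_rot: [0.992, 0.066, -0.104, 0.008]
contact_force: [0.0, 0.8, -1.5]
opening: 0.436
finger_force: 31.2
```

>>> jog_arm(
  deltas="0 0 -.1 0 0 0;0 0 0 0 0 0;0 0 0 0 0 0",
)

```text
time: 10.68
eef_pos: [0.4401, -0.1812, 0.0972]
tcp_rot: [0.992, 0.066, -0.104, 0.008]
contact_force: [0.1, -0.0, -1.7]
opening: 0.44
finger_force: 31.2
```

>>> jog_arm(
  deltas="0 0 -.1 0 0 0;0 0 0 0 0 0;0 0 0 0 0 0",
)

```text
time: 11.05
eef_pos: [0.44, -0.1812, 0.0951]
tcp_rot: [0.992, 0.066, -0.104, 0.008]
contact_force: [-0.5, 0.6, 0.1]
opening: 0.437
finger_force: 31.2
```

>>> jog_arm(
  deltas="0 0 -.07 0 0 0;0 0 0 0 0 0",
)

```text
time: 11.3
eef_pos: [0.44, -0.1811, 0.0936]
tcp_rot: [0.992, 0.066, -0.104, 0.008]
contact_force: [-0.3, -0.4, -0.7]
opening: 0.435
finger_force: 31.2
```

>>> jog_arm(
  deltas="0 0 -.05 0 0 0;0 0 0 0 0 0",
)

```text
time: 11.55
eef_pos: [0.4403, -0.1813, 0.0934]
tcp_rot: [0.992, 0.066, -0.104, 0.008]
contact_force: [-1.6, 0.7, 3.5]
opening: 0.437
finger_force: 31.8
```

Run:
```python
from h import *
s=go_tray([-.205,0,.0385]);print(s['wrist_torque'])
shot('scene','s3')
cv2.imwrite('pics/m5.png',crop('s3',250,170,100,110,5))
```

```text
t 11.55 pos [ 0.4403 -0.1813  0.0934] F [-1.6  0.7  3.5] open 0.437 grip 31.8
shift/.02 [-0.    0.04  0.13] rot/.1 [0.02 0.01 0.01]
[ 0.21798339  0.24381294 -0.05514807]
```

View pics/m5.png

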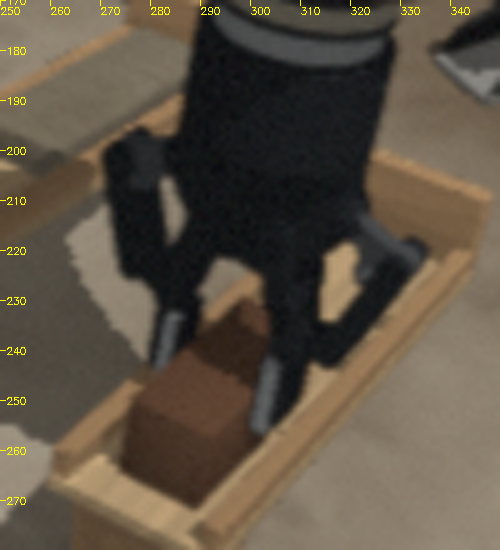

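The offcut has touched the floor of the upper half, between the rails, with its near end at scene (274-288, 264-272) about 15 mm from the high end. I'm letting it settle flat, then regripping lightly.

>>> jog_arm(
  deltas="0 0 0 0 0 0;0 0 0 0 0 0;0 0 0 0 0 0;0 0 0 0 0 0",
  gripper=0.6,
)

```text
time: 12.1
eef_pos: [0.44, -0.1812, 0.0926]
tcp_rot: [0.992, 0.066, -0.104, 0.008]
contact_force: [0.1, 0.2, -0.1]
opening: 0.6
finger_force: 0.0
```

Run:
```python
from h import *
s=go_tray([-.205,0,.0385]);print(s['wrist_torque'])
shot('scene','s4')
a=cv2.imread('pics/s3.png').astype(int);b=cv2.imread('pics/s4.png').astype(int)
cv2.imwrite('pics/m6.png',crop('s4',250,170,100,110,5))
```

```text
t 12.1 pos [ 0.44   -0.1812  0.0926] F [ 0.1  0.2 -0.1] open 0.6 grip 0.0
shift/.02 [0.01 0.03 0.17] rot/.1 [0.02 0.   0.01]
[ 0.03287264 -0.11700314 -0.00169396]
```

View pics/m6.png

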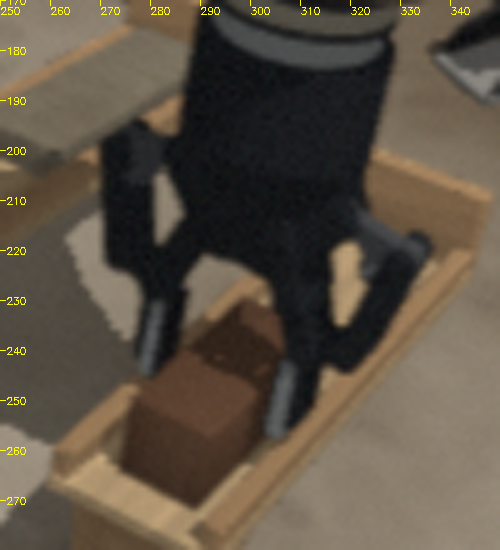

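It is settled flat, with no contact force. I'm regripping lightly and drawing it down the slope.

>>> jog_arm(
  deltas="0 0 0 0 0 0;0 0 0 0 0 0;0 0 0 0 0 0;0 0 0 0 0 0",
  gripper=0.2,
  squeeze=20,
)

```text
time: 12.65
eef_pos: [0.4401, -0.1813, 0.0927]
tcp_rot: [0.992, 0.066, -0.104, 0.008]
contact_force: [0.7, -0.3, 0.3]
opening: 0.436
finger_force: 21.5
```

>>> jog_arm(
  deltas=".291 .039 -.062 0 0 0;.485 .065 -.104 0 0 0;.485 .065 -.104 0 0 0;.485 .065 -.104 0 0 0;.485 .065 -.104 0 0 0",
)

```text
time: 13.28
eef_pos: [0.4855, -0.1751, 0.083]
tcp_rot: [0.992, 0.066, -0.104, 0.008]
contact_force: [-0.7, -0.2, 1.9]
opening: 0.444
finger_force: 21.7
```

>>> jog_arm(
  deltas=".485 .065 -.104 0 0 0;.485 .065 -.104 0 0 0;.485 .065 -.104 0 0 0;.485 .065 -.104 0 0 0;.485 .065 -.104 0 0 0;.485 .065 -.104 0 0 0;.485 .065 -.104 0 0 0;0 0 0 0 0 0",
)

```text
time: 14.28
eef_pos: [0.5537, -0.166, 0.0684]
tcp_rot: [0.992, 0.066, -0.103, 0.008]
contact_force: [2.2, -0.2, 0.9]
opening: 0.442
finger_force: 21.7
```

Run:
```python
from h import *
TR[2]-=.0025
s=go_tray([-.05,0,.038]);print(s['wrist_torque'])
```

```text
t 14.275 pos [ 0.5537 -0.166   0.0684] F [ 2.2 -0.2  0.9] open 0.442 grip 21.7
shift/.02 [ 1.83  0.28 -0.38] rot/.1 [0.02 0.02 0.01]
[ 0.07713089 -0.25998728 -0.04028109]
```

>>> jog_arm(
  deltas=".485 .065 -.104 0 0 0;.485 .065 -.104 0 0 0;.485 .065 -.104 0 0 0;0 0 0 0 0 0",
)

```text
time: 14.78
eef_pos: [0.5829, -0.1621, 0.0622]
tcp_rot: [0.992, 0.066, -0.103, 0.008]
contact_force: [1.1, 0.7, 1.7]
opening: 0.441
finger_force: 21.6
```

>>> jog_arm(
  deltas=".1 .013 -.021 0 0 0;.1 .013 -.021 0 0 0;0 0 0 0 0 0",
)

```text
time: 15.15
eef_pos: [0.5857, -0.1617, 0.0616]
tcp_rot: [0.992, 0.066, -0.104, 0.008]
contact_force: [0.1, -0.3, 3.2]
opening: 0.438
finger_force: 21.8
```

Run:
```python
from h import *
TR[2]-=.0025
s=go_tray([-.05,0,.038])
shot('scene','s5');shot('top','t5')
cv2.imwrite('pics/m7.png',np.hstack([crop('s5',270,170,90,110,4),crop('t5',300,140,90,110,4)]))
```

```text
t 15.15 pos [ 0.5857 -0.1617  0.0616] F [ 0.1 -0.3  3.2] open 0.438 grip 21.8
shift/.02 [ 0.23  0.07 -0.04] rot/.1 [0.02 0.01 0.01]
```

View pics/m7.png

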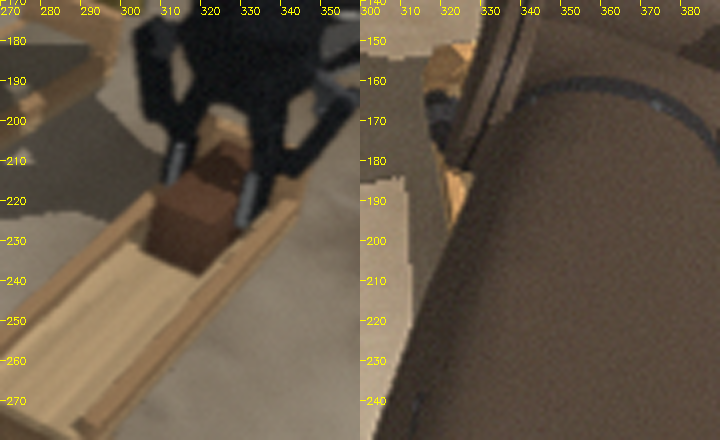

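The block is near the stop (scene near face at about (305-320, 222-238)). I'm creeping on until the stop pushes back.

>>> jog_arm(
  deltas=".1 .013 -.018 0 0 0;.1 .013 -.018 0 0 0;0 0 0 0 0 0",
)

```text
time: 15.62
eef_pos: [0.5867, -0.1617, 0.0613]
tcp_rot: [0.992, 0.066, -0.109, 0.008]
contact_force: [-9.8, -1.5, 9.3]
opening: 0.439
finger_force: 22.4
```

>>> jog_arm(
  deltas=".05 .007 -.01 0 0 0;.05 .007 -.01 0 0 0;0 0 0 0 0 0",
)

```text
time: 16.0
eef_pos: [0.587, -0.1617, 0.0612]
tcp_rot: [0.991, 0.066, -0.112, 0.008]
contact_force: [-14.7, -1.7, 12.4]
opening: 0.441
finger_force: 22.7
```

The stop pushes back with about 15 N. I'm easing off the strain without drawing the block back, then opening.

>>> jog_arm(
  deltas="-.09 -.012 .03 0 0 0;-.09 -.012 .03 0 0 0;0 0 0 0 0 0",
)

```text
time: 16.38
eef_pos: [0.5868, -0.1617, 0.0613]
tcp_rot: [0.992, 0.066, -0.106, 0.008]
contact_force: [-4.8, -2.5, 2.9]
opening: 0.438
finger_force: 21.8
```

>>> jog_arm(
  deltas="0 0 0 0 0 0;0 0 0 0 0 0;0 0 0 0 0 0;0 0 0 0 0 0",
  gripper=0.65,
)

```text
time: 16.88
eef_pos: [0.5883, -0.1612, 0.0615]
tcp_rot: [0.992, 0.066, -0.104, 0.008]
contact_force: [-0.4, 0.5, 0.5]
opening: 0.651
finger_force: 0.0
```

>>> jog_arm(
  deltas=".1 0 .5 0 0 0;.2 0 1 0 0 0;.2 0 1 0 0 0;.1 0 1 0 0 0;0 0 1 0 0 0;0 0 1 0 0 0;0 1 .5 0 0 0;0 1 0 0 0 0;0 1 0 0 0 0;0 1 0 0 0 0;0 1 0 0 0 0;0 1 0 0 0 0;0 1 0 0 0 0;0 1 0 0 0 0;0 1 0 0 0 0;0 1 0 0 0 0;0 1 0 0 0 0;0 1 0 0 0 0;0 1 0 0 0 0;0 0 0 0 0 0",
)

```text
time: 19.38
eef_pos: [0.6, 0.1002, 0.1816]
tcp_rot: [0.992, 0.067, -0.104, 0.008]
contact_force: [0.7, -0.9, 0.1]
opening: 0.65
finger_force: 0.0
```

Run:
```python
from h import *
print(get_state()['time'])
shot('scene','s6');shot('top','t6')
cv2.imwrite('pics/m8.png',np.hstack([crop('s6',270,170,90,110,4),crop('t6',300,140,90,110,4)]))
```

```text
19.375
```

View pics/m8.png

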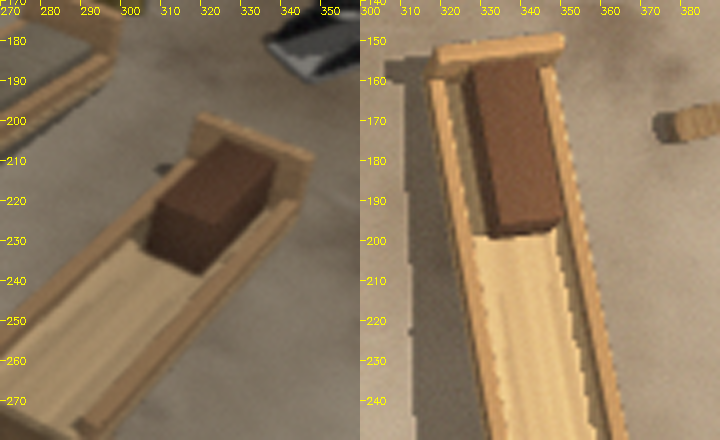

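The offcut lies flat between the rails with its end against the stop (top view, stop edge at about (328-346, 157)). I'm checking numerically that the others haven't moved, then handing in.

Run:
```python
from h import *
a=cv2.imread('pics/s0.png').astype(int);b=cv2.imread('pics/s6.png').astype(int)
for n,(x,y,w,h) in {'big':(188,150,50,30),'strip':(243,170,55,40)}.items():print(n,np.abs(a-b)[y:y+h,x:x+w].mean())
X=np.array([[-.1,-.019,.038],[-.1,.019,.038],[0,.019,.038],[0,-.019,.038]]);TR[2]-=.0025
print(proj('s6',[tray(TR,x) for x in X]).round(1).tolist())
print(ctrl.sign_off())
```

```text
big 18.166
strip 4.336666666666667
[[322.2, 225.8], [307.1, 219.3], [324.3, 203.8], [338.5, 209.4]]
the job is handed in; nothing more can be done
None
```

The job is handed in at about 19.4 s: the small offcut lies flat in the empty tray, end against the back stop and released. The arm only passed above the strip and never went near the big offcut; my before/after image check on those two was inconclusive (differences 4 and 18, the big one's area probably hidden by the arm).

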